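# Clamp a mortar prism between ultrasonic transducers

## Task

Mount the mortar prism for its ultrasonic test: lay it gently in the saddle of the test bench, lengthwise between the two transducers and clear of the travelling one, and let go of it. Then turn the feed knob on the carriage clockwise until the travelling transducer has pushed the prism home on the fixed one and stays pressed on it with about 14 N (8 to 20 N), and let go. The young mortar chips, so the transducer must never press on it with more than 28 N, and the timer, the jar and the weight stay where they are.

Things in the scene. Friction and masses are not known exactly. Their poses are not given: they have to be found in the camera images.
- bench: Ultrasonic pulse bench, fixed: aluminium plate 120 x 410 mm, its top 16 mm above the table; place and yaw differ each time. Origin: centre of its underside at table level. z up, y along the bench from the fixed transducer (-y end) to the carriage with the feed knob (+y end), x across.
- saddle (a point): Middle of the saddle for the prism, at the height of the support tops (34 mm above the table), on the bench's middle line at y = -60 mm; axes as the bench. Two grey supports 45 mm either side of it along y (each 14 mm long) with low cheeks: inner faces at x = +-22.5 mm, tops 12 mm above the supports. Between the supports the sides are free down to the base plate.
- fixed_face (a point): Where the face centre of the fixed transducer nominally lies: y = -140 mm of the bench, 54 mm above the table. The transducer is a 50 mm round steel can along y, flat face towards +y. It was clamped in its cradle by hand, so the true face is up to 3 mm nearer or farther along y than this point (not measured). It does not give.
- carriage: Aluminium block 104 x 70 mm, top at 80 mm, sliding along the bench's y; a brake holds it (pushes below 28 N do not move it). Origin: at table level under the knob's axis; axes as the bench. Sleeve on its -y side (top 85 mm) with the travelling transducer: 50 mm round can at height 54 mm on a spring of 8 N/mm, slack at start; flat face 80 mm from the origin, +-2 mm (hand-clamped).
- knob_grip (a point): On the vertical axis of the feed knob, 106 mm above the table: a fluted black cylinder 40 mm in diameter, height 90 to 118 mm, on the carriage, free all round. Each radian clockwise (from above) moves carriage and knob together 16 mm towards -y of the bench. Free turning takes about 0.45 N m; each newton pressed on the prism adds 0.016 N m.
- knob (a joint): Angle of the feed knob in rad: 0 fully backed off, growing clockwise; starts at 0.2 to 1.5, end stop at 3.9. 16 mm of feed per rad; at 0 the travelling face is nominally at y = +70 mm of the bench. Once the prism is home the transducer's spring yields, so the pressing force rises by about 8 N per mm of feed (0.13 N per mrad).
- prism: Grey mortar prism, 40 mm wide (x), 160 mm long (y), 40 mm high, 0.45 to 0.67 kg, lying on the table to the right of the bench; sliding it along the saddle takes 2 to 5 N. Origin: centre of its underside; y along its length.
- timer: Bystander: round black stopwatch 66 mm in diameter, 16 mm high. Origin under its centre.
- jar: Bystander: white jar of coupling paste, 60 mm in diameter, 45 mm high. Origin under its centre.
- weight: Bystander: black steel block 100 x 75 x 45 mm with an upright wooden handle up to height 130 mm. Origin under its centre.
Not all that is in view belongs to the job. Leave any purple or red look-alike of the prism alone.

How it is judged:
By the outcome, as a careful person would: the job done as asked, in the order asked, and still so for the second after the job is handed in, with the robot touching nothing.
It also fails if it takes over 72 s, if anything falls off the work surface, if the arm or the gripper's body presses on something with over 40 N, if the wrist force passes 120 N, or if a joint passes its speed limit or range.

## Robot

A 7-joint arm with a two-finger parallel gripper is mounted at the origin on the work surface. World frame = base frame: x ahead of the robot, y to its left, z up, the work surface at z = 0. Lengths are in m, angles in rad, forces in N, time in s.
With the tool pointing down it reaches from about 0.4 to 0.85 m from the base axis. Payload 10.4 kg.
Tool frame: the origin (TCP) lies on the centre line of the jaws, within the pads' length; the fingertips stand 11 mm ahead of it and the grasp point (between the pads) lies 8 mm behind it; z points along the fingers, y is the line along which they close (so a half turn about z gives the same grasp; the last joint's range is limited). The gripper opens to 87 mm and grips with 3 to 60 N. Pads are 19 mm wide; open, the fingers measure 117 mm over their backs; the gripper's body (75 mm by 190 mm) begins 51 mm behind the grasp point.
Start: joints at [1.229, 0.332, -0.065, 1.46, 0.022, 1.35, -0.088], TCP at [0.196, -0.594, 0.234] pointing down, gripper open.
Joint ranges: [-2.6, 2.6], [-0.5, 2.12], [-1.47, 1.34], [0.16, 2.42], [-1.27, 4.41], [0.06, 2.06], [-2.6, 2.6]. Speed limits (rad/s): [2.22, 2.22, 2.79, 2.79, 3.14, 3.14, 3.14].

## Interface

Orientations are given as a unit quaternion [x, y, z, w].
In Python, from bench import r gives the robot as it stands.
- The arm moves only by the shell command python3 -m pendant 'ROWS' [OPENING] [FORCE]. ROWS is JSON, a list of rows, each a list of 4 numbers: the shift along the tool's x, y, z in m, then the turn about the tool's z in rad. A call has 1 to 8 rows; each row shifts and turns the commanded pose from where the row before left it, along the tool's axes as they then stand; what a row does not reach is not made up. A row lasts 1/12 s, in which the tool goes at most 41.7 mm and 7.16 degrees, less where a joint would pass 70% of its speed; a pose out of reach is approached as far as the arm can. A call with a gripper value outside its range is refused whole. OPENING is the opening, from 0 (shut) to 1 (fully open), set as the call begins (- or left out, the last holds). The fingers move at their own pace and stop on an object; FORCE is the grip in N (left out, the last holds). Time passes only in rows, so rows that do not move let the fingers close. It gives the time, the measured TCP pose, the force, the opening and the grip force at its end, in the units of the state.
- r.read_state(): the state, without advancing time (a new reading comes with each control period).
- r.camera(name): name is "side" or "top"; returns a dict with "img" (400x640x3 uint8, red, green, blue), "camera_matrix" (3x3 intrinsics, pixels), "xyz" and "attitude" of the camera in the world. Camera axes: x right, y down, z forward; pixel columns grow to the right and rows downward; lengths in m; the calibration is good to about 2 mm. A picture is of the moment at which its call begins. There is no depth.
- r.close_job(): hands the job in; it is judged then, once.
Trained networks look in the newest picture that a camera, given by its name, has taken for a name from the list of things; names that differ only in an ending like _2 or _b are one class to them, and where a whole thing is asked for, a point or a joint stands for the part that bears it (a point fixed in the world has none). Each returns a list of dicts, best first, with "score" (0 to 1); they miss things now and then, are a little off and sometimes report something else, mostly with a low value. They report only what shows in the picture. A call takes as long as a camera call. They do not tell look-alikes from the thing itself.
- r.outline_of(thing, camera): "mask" (400x640 bool, what is visible of it) and "bbox" ([centre column, centre row, width, height] in pixels, round what is visible of it).
The state is a dict: "time": time; "joint_positions": joint angles; "joint_vel": joint speeds; "joint_torque": joint torques, N m; "ee_pos": TCP position; "eef_rot": TCP orientation; "ft_force": force on the tool from outside, world axes, zero at the start; "torque": the same for the moment, N m; "width": finger opening in m; "grip_force": force on a finger pad.
Only numpy, scipy, OpenCV 4.12 (cv2) and the standard library are available. Lean on these libraries where they do the work, as an engineer would, in place of code of your own. Each camera call takes 0.05 s, during which the arm holds its last target. There are 200 camera calls.

## Working session

There is one attempt and no reset: what is moved stays moved. The work goes in short steps, Python scripts to look and compute and a shell command to move; the robot and the scene stay as the last step left them, time stands still between calls to the robot, and variables do not carry over. Pictures are saved under pics/ and viewed, at most 11 in all, crops included, and the job is handed in when it is done.

```bash
mkdir -p pics; ls
python3 - <<'E'
from bench import r
import cv2,numpy as np
s=r.read_state();print({k:np.round(v,3).tolist() for k,v in s.items()})
for c in("side","top"):
    d=r.camera(c);cv2.imwrite(f"pics/{c}0.png",d["img"][:,:,::-1])
    print(c,d["camera_matrix"],d["xyz"],d["attitude"])
    for t in("bench","carriage","knob_grip","prism","timer","jar","weight"):
        print(t,[(round(o["score"],2),np.round(o["bbox"]).tolist()) for o in r.outline_of(t,c)])
E
```

```text
pics
{'time': 0.0, 'joint_positions': [1.229, 0.333, -0.065, 1.461, 0.022, 1.35, -0.089], 'joint_vel': [-0.001, -0.0, -0.001, 0.001, -0.0, -0.0, 0.001], 'joint_torque': [0.001, -62.327, 0.025, -38.989, -0.061, 0.04, 0.0], 'ee_pos': [0.196, -0.593, 0.233], 'eef_rot': [0.987, 0.159, -0.0, -0.001], 'ft_force': [0.77, 0.805, 0.611], 'torque': [0.014, -0.059, 0.051], 'grip_force': 0.0, 'width': 0.087}
side [[371.46816329   0.         318.55105765]
 [  0.         371.46816329 198.8103262 ]
 [  0.           0.           1.        ]] [-0.19020155  0.65999335  0.72273219] [-0.3428797   0.81075399 -0.43341398  0.19303836]
bench [(0.62, [287.0, 219.0, 114.0, 90.0]), (0.28, [412.0, 184.0, 30.0, 34.0])]
carriage [(0.64, [266.0, 227.0, 40.0, 41.0])]
knob_grip [(0.53, [260.0, 214.0, 18.0, 16.0])]
prism [(0.84, [447.0, 204.0, 33.0, 26.0]), (0.63, [412.0, 184.0, 32.0, 26.0]), (0.56, [387.0, 164.0, 29.0, 22.0])]
timer [(0.95, [257.0, 303.0, 29.0, 26.0]), (0.7, [261.0, 216.0, 13.0, 16.0])]
jar [(0.98, [224.0, 273.0, 23.0, 28.0])]
weight [(0.94, [338.0, 152.0, 37.0, 36.0])]
top [[365.36885655   0.         315.18158274]
 [  0.         365.36885655 201.61191165]
 [  0.           0.           1.        ]] [ 0.33986107 -0.02145758  1.22609765] [ 0.70931949 -0.70115769  0.05778033 -0.04364842]
bench [(0.81, [285.0, 185.0, 129.0, 44.0]), (0.16, [239.0, 184.0, 18.0, 13.0])]
carriage [(0.72, [246.0, 188.0, 41.0, 33.0]), (0.3, [285.0, 184.0, 126.0, 48.0])]
knob_grip [(0.46, [239.0, 184.0, 15.0, 11.0]), (0.42, [246.0, 186.0, 41.0, 31.0])]
prism [(0.73, [417.0, 277.0, 29.0, 50.0]), (0.62, [433.0, 180.0, 48.0, 22.0]), (0.59, [414.0, 227.0, 59.0, 18.0])]
timer [(0.68, [197.0, 242.0, 21.0, 22.0])]
jar [(0.87, [193.0, 202.0, 19.0, 22.0])]
weight [(0.96, [396.0, 138.0, 27.0, 36.0])]
```

View pics/top0.png

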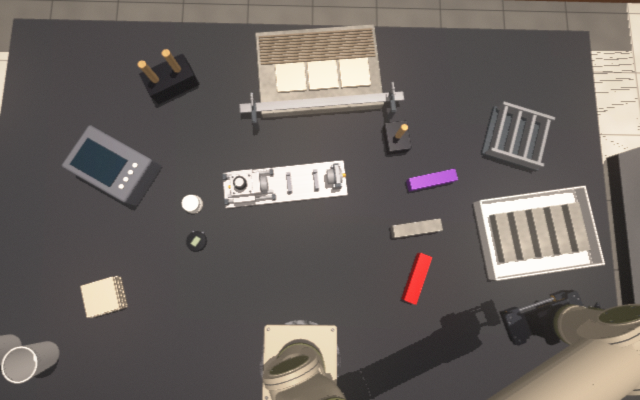

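Run:
```python
import cv2
a=cv2.imread("pics/top0.png")[110:310,170:470]
cv2.imwrite("pics/crop0.png",cv2.resize(a,(800,533),interpolation=cv2.INTER_CUBIC))
```

```text
(no output)
```

View pics/crop0.png

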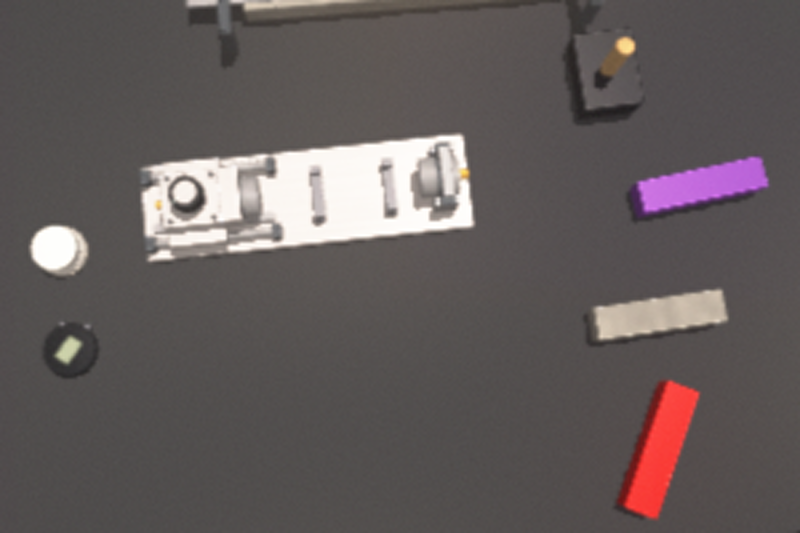

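Candidates for the prism in the top picture are grey (417,228), purple (433,180), red (417,279), and the grey specimens in the tray (540,233). I choose the lone grey one at (417,228). In the crop it sits at (660,315) with a plain mortar texture. The bench has its knob at left (239,184) and the fixed transducer at right (335,176).

```bash
cat > h.py <<'E'
import numpy as np,cv2
from scipy.spatial.transform import Rotation as R
def cam(d): return d["camera_matrix"],np.array(d["xyz"]),R.from_quat(d["attitude"]).as_matrix()
def proj(d,P):
    K,t,A=cam(d);q=(np.atleast_2d(P)-t)@A@K.T;return q[:,:2]/q[:,2:]
def back(d,uv,z):
    K,t,A=cam(d);uv=np.atleast_2d(uv);q=np.c_[uv,np.ones(len(uv))]@np.linalg.inv(K).T@A.T
    return t+q*((z-t[2])/q[:,2])[:,None]
def quad(img,box,thr,S=8):
    """corner pixels of min-area rect of largest bright blob in box (x0,y0,x1,y1)"""
    x0,y0,x1,y1=box
    g=cv2.resize(cv2.cvtColor(img,cv2.COLOR_RGB2GRAY)[y0:y1,x0:x1],None,fx=S,fy=S,interpolation=cv2.INTER_CUBIC)
    m=cv2.morphologyEx((g>thr).astype(np.uint8),cv2.MORPH_CLOSE,np.ones((5*S,5*S)))
    c=max(cv2.findContours(m,0,1)[0],key=cv2.contourArea)[:,0]
    return (c+.5)/S-.5+[x0,y0],g
def rect(d,c,z):
    P=back(d,c,z)[:,:2];(cx,cy),(w,h),a=cv2.minAreaRect((P*1000).astype(np.float32))
    if w<h: w,h,a=h,w,a+90   # a: direction of long axis
    a=np.radians(a);a=(a+np.pi/2)%np.pi-np.pi/2
    yaw=(a-np.pi/2 if a>0 else a+np.pi/2)  # long axis = +y
    return np.round([cx,cy],1),np.round([w,h],1),round(yaw,4)
E
python3 - <<'E'
from h import *
from bench import r
d=r.camera("top");g=cv2.cvtColor(d["img"],cv2.COLOR_RGB2GRAY)
print("row across prism",g[215:245,417]);print("along",g[228,385:450]);print("bench col 310",g[155:215,305])
for th in(90,110,130): print("prism",th,rect(d,quad(d["img"],(385,212,450,246),th)[0],.04))
for th in(100,140,170): print("bench",th,rect(d,quad(d["img"],(212,150,360,218),th)[0],.016))
E
```

```text
row across prism [ 80  80  81  81  81  82  97 172 186 185 185 183 185 185 189 189 191 190
 185 106  58  56  75  80  81  80  81  81  81  78]
along [ 81  81  80  73  61  66  80  91 139 185 191 193 193 192 189 189 190 189
 189 186 185 185 183 182 179 177 179 180 182 182 185 187 185 183 182 178
 178 180 183 186 188 190 190 189 187 189 190 191 192 191 190 186 183 182
 186 185 175 140  90  81  82  83  81  83  80]
bench col 310 [ 90  90  90  90  91  89  90  90 114 214 245 249 249 249 250 250 250 251
 250 249 250 251 251 250 250 250 250 251 250 249 250 249 249 249 249 249
 249 249 250 250 249 250 251 249 162  83  87  90  90  91  89  89  91  90
  90  90  88  88  90  88]
prism 90 (array([ 429.7, -379.2]), array([168.1,  47.3]), np.float64(0.1567))
prism 110 (array([ 430.2, -379. ]), array([164.5,  44.2]), np.float64(0.1537))
prism 130 (array([ 430.1, -379. ]), array([162.2,  42.6]), np.float64(0.1558))
bench 100 (array([575.3,  57.9]), array([418.7, 129.2]), np.float64(0.1166))
bench 140 (array([576.,  58.]), array([414.9, 125. ]), np.float64(0.1184))
bench 170 (array([576.1,  58.1]), array([412.2, 123.2]), np.float64(0.1193))
```

View pics/side0.png

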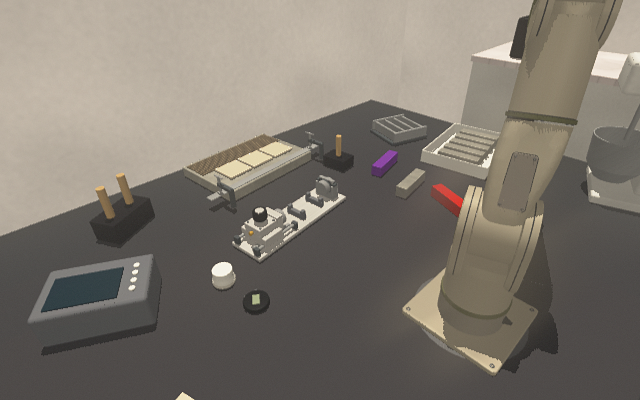

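```bash
cat > to.py <<'E'
"""to.py x y z yaw(tool x direction): remaining shift in tool axes (mm) and turn (rad) """
import sys;from h import *;from bench import r
s=r.read_state();A=R.from_quat(s["eef_rot"]).as_matrix();x,y,z,w=map(float,sys.argv[1:])
th=np.arctan2(A[1,0],A[0,0]);e=(th-w+np.pi/2)%np.pi-np.pi/2
print("shift mm",np.round(1e3*A.T@(np.array([x,y,z])-s["ee_pos"]),1),"turn",round(e,4),"th",round(th,4),"tilt",np.round(A[:2,2],4),"j7",round(s["joint_positions"][6],2),"t",s["time"])
E
python3 -m pendant '[[0.036,-0.0163,0,0],[0.036,-0.0163,0,0],[0.036,-0.0163,0,0],[0.036,-0.0163,0,0],[0.036,-0.0163,0,0],[0.036,-0.0163,0,0],[0.036,-0.0163,0,0],[0.036,-0.0163,0,0]]' 1 30
python3 -m pendant '[[0,0,0,-0.117],[0,0,0,-0.117],[0,0,0,-0.117],[0,0,0,-0.117],[0,0,0,-0.117],[0,0,0,-0.117],[0,0,0,-0.117],[0,0,0,-0.117]]'
python3 -m pendant '[[0,0,0.02,-0.117],[0,0,0.02,-0.117],[0,0,0.02,-0.117],[0,0,0.02,-0.117],[0,0,0,0],[0,0,0,0]]'
python3 to.py 0.430 -0.379 0.15 0.155; python3 to.py 0.430 -0.379 0.15 1.726
python3 - <<'E'
from h import *
from bench import r
for c in("top","side"):
    d=r.camera(c);u=proj(d,[.43,-.379,.04])[0];a=d["img"][int(u[1])-60:int(u[1])+60,int(u[0])-60:int(u[0])+60];cv2.imwrite(f"pics/a_{c}.png",a[:,:,::-1])
a=np.hstack([cv2.resize(cv2.imread(f"pics/a_{c}.png"),(400,400),interpolation=cv2.INTER_CUBIC) for c in("top","side")]);cv2.imwrite("pics/a1.png",a)
E
```

```text
time: 1.52
ee_pos: [0.4297, -0.378, 0.2339]
eef_rot: [0.987, 0.159, 0.0, 0.0]
ft_force: [1.2, -0.1, 0.1]
width: 0.087
grip_force: 0.0
time: 2.18
ee_pos: [0.4285, -0.3795, 0.2336]
eef_rot: [0.808, 0.589, -0.0, 0.0]
ft_force: [-0.1, 0.4, 0.4]
width: 0.0868
grip_force: 0.0
time: 2.68
ee_pos: [0.4281, -0.3792, 0.1532]
eef_rot: [0.653, 0.758, 0.0, -0.001]
ft_force: [-0.1, -0.4, 0.9]
width: 0.0871
grip_force: 0.0
shift mm [-0.1  1.9  3.2] turn 1.564 th 1.719 tilt [-0.0011  0.0012] j7 0.7 t 2.6833
shift mm [-0.1  1.9  3.2] turn -0.007 th 1.719 tilt [-0.0011  0.0012] j7 0.7 t 2.6833
```

View pics/a1.png

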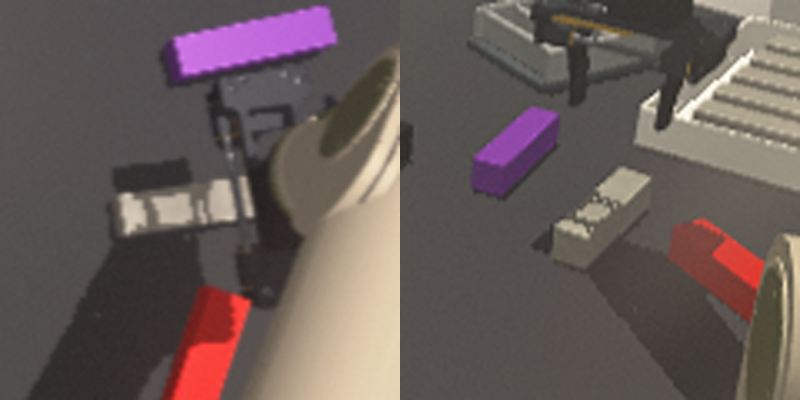

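```bash
python3 -m pendant '[[0,0.002,0.025,0],[0,0,0.025,-0.007],[0,0,0.025,0],[0,0,0.025,0],[0,0,0.02,0],[0,0,0.013,0],[0,0,0,0]]'
python3 -m pendant '[[0,0,0,0],[0,0,0,0],[0,0,0,0],[0,0,0,0],[0,0,0,0],[0,0,0,0],[0,0,0,0],[0,0,0,0]]' 0 30
python3 to.py 0.430 -0.379 0.02 1.726
```

```text
time: 3.37
ee_pos: [0.4299, -0.3786, 0.0191]
eef_rot: [0.649, 0.76, -0.0, -0.001]
ft_force: [0.0, 1.3, 0.4]
width: 0.0873
grip_force: 0.0
time: 4.03
ee_pos: [0.4305, -0.3792, 0.0207]
eef_rot: [0.649, 0.761, -0.0, 0.0]
ft_force: [0.6, 0.4, -0.6]
width: 0.0416
grip_force: 0.0
shift mm [ 0.3 -0.5  0.7] turn 0.0037 th 1.7297 tilt [ 0.0001 -0.0002] j7 0.65 t 4.0333
```

```bash
python3 -m pendant '[[0,0,0,0],[0,0,0,0],[0,0,0,0],[0,0,0,0],[0,0,-0.005,0],[0,0,-0.01,0],[0,0,-0.02,0],[0,0,-0.03,0]]'
python3 -m pendant '[[0,0,-0.03,0],[0,0,-0.03,0],[0,0,-0.015,0],[0.03,0.0176,0,0],[0.03,0.0176,0,0],[0.03,0.0176,0,0],[0.03,0.0176,0,0],[0.03,0.0176,0,0]]'
python3 -m pendant '[[0.03,0.0176,0,0.01],[0.03,0.0176,0,0.01],[0.03,0.0176,0,0.01],[0.03,0.0176,0,0.01],[0.03,0.0176,0,0],[0.03,0.0176,0,0],[0.03,0.0176,0,0],[0,0,0,0]]'
python3 to.py 0.582 0.0084 0.16 1.689
```

```text
time: 4.7
ee_pos: [0.429, -0.3776, 0.0841]
eef_rot: [0.649, 0.761, 0.0, -0.003]
ft_force: [0.2, -0.3, -5.9]
width: 0.0398
grip_force: 30.0
time: 5.37
ee_pos: [0.4938, -0.2152, 0.161]
eef_rot: [0.649, 0.761, -0.0, 0.0]
ft_force: [0.8, -0.2, -6.0]
width: 0.0395
grip_force: 30.0
time: 6.03
ee_pos: [0.5889, 0.0168, 0.1613]
eef_rot: [0.66, 0.751, 0.002, -0.001]
ft_force: [-2.3, 2.1, -5.7]
width: 0.0397
grip_force: 30.0
shift mm [-7.4 -7.9  1.2] turn 0.0101 th 1.6991 tilt [0.0015 0.0053] j7 -0.14 t 6.0333
```

```bash
python3 -m pendant '[[-0.004,-0.004,0.015,0.005],[-0.0034,-0.0039,0.015,0.005],[0,0,0.015,0],[0,0,0.01,0],[0,0,0,0],[0,0,0,0]]'
python3 to.py 0.582 0.0084 0.1 1.689
python3 - <<'E'
from h import *
from bench import r
ims=[]
for c in("top","side"):
    d=r.camera(c);cv2.imwrite(f"pics/b_{c}.png",d["img"][:,:,::-1]);u=proj(d,[.58,0.02,.08])[0].astype(int)
    ims.append(cv2.resize(d["img"][u[1]-75:u[1]+75,u[0]-50:u[0]+50][:,:,::-1],(400,600),interpolation=cv2.INTER_CUBIC));print(c,u)
cv2.imwrite("pics/b1.png",np.hstack(ims))
E
```

```text
time: 6.53
ee_pos: [0.5807, -0.0006, 0.1056]
eef_rot: [0.667, 0.745, -0.0, -0.0]
ft_force: [0.6, 0.7, -5.6]
width: 0.0396
grip_force: 30.0
shift mm [8.8 2.3 5.6] turn -0.0089 th 1.6801 tilt [-0.0007  0.0003] j7 -0.16 t 6.5333
top [295 178]
side [300 195]
```

View pics/b1.png

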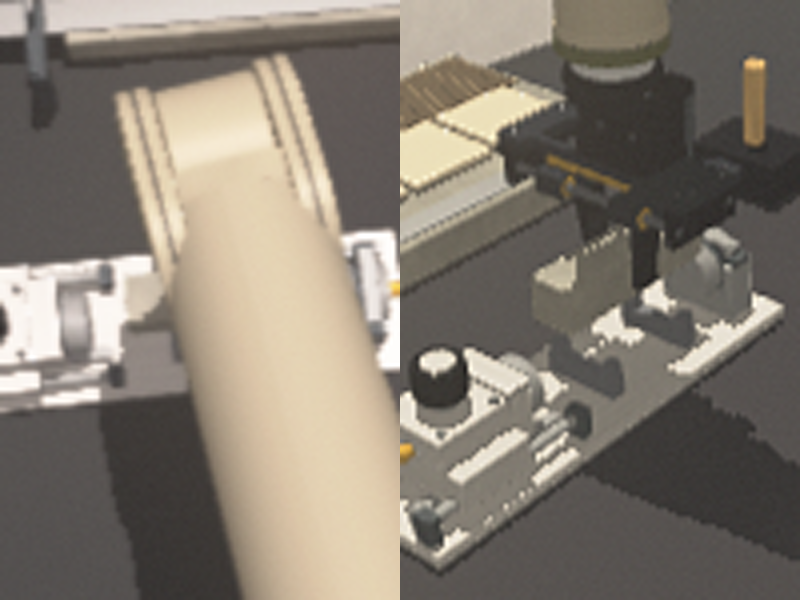

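```bash
python3 -m pendant '[[0.004,0.001,0.003,-0.004],[0.0045,0.001,0.003,-0.005],[0,0,0,0],[0,0,0,0],[0,0,0,0]]'
python3 to.py 0.582 0.0084 0.1 1.689
cat > ov.py <<'E'
from h import *
from bench import r
from scipy.optimize import least_squares
# bench from plate edges in the first top picture
d=r.camera("top");img=cv2.imread("pics/top0.png")[:,:,::-1].copy()
c,_=quad(img,(212,150,360,218),170)
P=back(d,c,.016)[:,:2]
def res(p):
    s,k=np.sin(p[2]),np.cos(p[2]);q=(P-p[:2])@np.array([[k,-s],[s,k]])
    e=np.minimum(np.abs(np.abs(q[:,0])-.06),np.abs(np.abs(q[:,1])-.205))
    return e*1e3
p=least_squares(res,[.576,.058,.1185],loss="soft_l1",x_scale=[.01,.01,.01]).x;print("bench",np.round(p,4))
def B(x,y,z): k,s=np.cos(p[2]),np.sin(p[2]);return [p[0]+k*x-s*y,p[1]+s*x+k*y,z]
s=r.read_state();A=R.from_quat(s["eef_rot"]).as_matrix();g=np.array(s["ee_pos"])
def T(x,y,z): return g+A@[y,x,-z]   # prism x along tool y, y along tool x, z up
b=-.020 # prism underside below TCP
d=r.camera("side");S=6;u=proj(d,B(0,0,.05))[0].astype(int);o=u-[65,50]
im=cv2.resize(d["img"][o[1]:o[1]+100,o[0]:o[0]+130][:,:,::-1],None,fx=S,fy=S,interpolation=cv2.INTER_CUBIC)
def poly(Q,col):
    q=((proj(d,np.array(Q))-o+.5)*S).astype(np.int32);cv2.polylines(im,[q],True,col,1,cv2.LINE_AA)
poly([B(.06,-.205,.016),B(.06,.205,.016),B(-.06,.205,.016),B(-.06,-.205,.016)],(0,0,255))
for y in(-.105,-.015):
    for w in(.0225,-.0225): poly([B(w,y-.007,.034),B(w,y+.007,.034),B(w,y+.007,.046),B(w,y-.007,.046)],(0,0,255))
poly([T(.02,.08,b),T(-.02,.08,b),T(-.02,.08,b+.04),T(.02,.08,b+.04)],(0,255,0))
poly([T(-.02,-.08,b),T(-.02,.08,b),T(-.02,.08,b+.04),T(-.02,-.08,b+.04)],(0,255,0))
import sys;cv2.imwrite(sys.argv[1],im);print(im.shape)
E
python3 ov.py pics/c1.png
```

```text
time: 7.05
ee_pos: [0.582, 0.0079, 0.0996]
eef_rot: [0.664, 0.748, -0.0, 0.0]
ft_force: [-0.6, -0.8, -5.7]
width: 0.0397
grip_force: 30.0
shift mm [ 0.5  0.1 -0.4] turn 0.0001 th 1.6891 tilt [ 0.0001 -0.0001] j7 -0.17 t 7.05
bench [0.5758 0.0576 0.117 ]
(600, 780, 3)
```

View pics/c1.png

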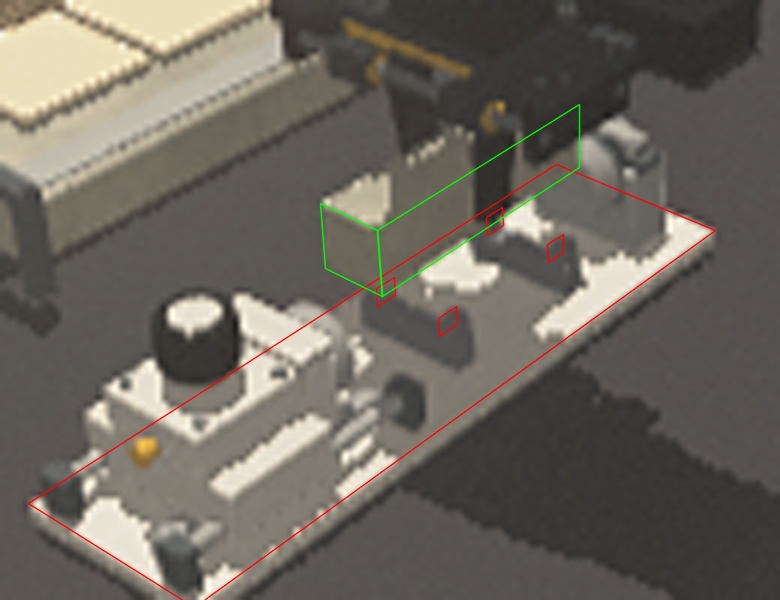

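The overlay shows the prism (green) matching the held prism to about 1 px and the plate (red) matching the plate. The supports, at (416,335) and (530,260), need a closer comparison.

```bash
cat > ov2.py <<'E'
from h import *
from bench import r
p=[.5758,.0576,.117]
def B(x,y,z): k,s=np.cos(p[2]),np.sin(p[2]);return [p[0]+k*x-s*y,p[1]+s*x+k*y,z]
d=r.camera("side");img=cv2.imread("pics/side0.png");S=11
u=proj(d,B(0,-.04,.034))[0].astype(int);o=u-[18,26]
a=cv2.resize(img[o[1]:o[1]+52,o[0]:o[0]+36],None,fx=S,fy=S,interpolation=cv2.INTER_CUBIC);im=a.copy()
for y in(-.098,-.008):
    q=((proj(d,np.array([B(x,y,z) for x,z in((-.0225,.046),(-.0225,.034),(.0225,.034),(.0225,.046))]))-o+.5)*S).astype(np.int32)
    cv2.polylines(im,[q],False,(0,0,255),1,cv2.LINE_AA)
    q=((proj(d,np.array([B(x,y,.016) for x in(-.06,.06)]))-o+.5)*S).astype(np.int32)
    cv2.polylines(im,[q],False,(255,0,0),1,cv2.LINE_AA)
cv2.imwrite("pics/d1.png",np.hstack([a,im]))
E
python3 ov2.py
```

```text
(no output)
```

View pics/d1.png

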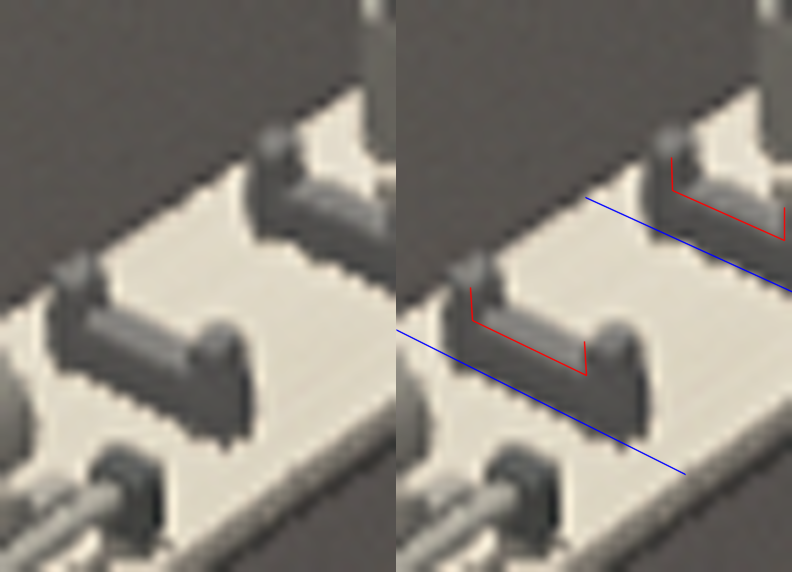

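The supports lie about 7 px (roughly 3 mm) towards the robot side of my prediction, seen from the side camera. I'll check the held prism for the same bias, close above the saddle.

```bash
python3 -m pendant '[[0,0,0.01,0],[0,0,0.01,0],[0,0,0.006,0],[0,0,0,0],[0,0,0,0]]'
cat > ov3.py <<'E'
from h import *
from bench import r
s=r.read_state();A=R.from_quat(s["eef_rot"]).as_matrix();g=np.array(s["ee_pos"]);b=-.020
def T(x,y,z): return g+A@[y,x,-z]
d=r.camera("side");S=11;u=proj(d,T(0,.05,0))[0].astype(int);o=u-[18,20]
a=cv2.resize(d["img"][o[1]:o[1]+46,o[0]:o[0]+36][:,:,::-1],None,fx=S,fy=S,interpolation=cv2.INTER_CUBIC);im=a.copy()
def poly(Q):
    q=((proj(d,np.array(Q))-o+.5)*S).astype(np.int32);print(q.tolist());cv2.polylines(im,[q],True,(0,255,0),1,cv2.LINE_AA)
poly([T(.02,.08,b),T(-.02,.08,b),T(-.02,.08,b+.04),T(.02,.08,b+.04)])
poly([T(-.02,-.08,b),T(-.02,.08,b),T(-.02,.08,b+.04),T(-.02,-.08,b+.04)])
cv2.imwrite("pics/e1.png",np.hstack([a,im]));print(g)
E
python3 ov3.py
```

```text
time: 7.62
ee_pos: [0.5814, 0.0078, 0.0727]
eef_rot: [0.664, 0.748, -0.0, -0.001]
ft_force: [0.1, -0.2, -4.8]
width: 0.0398
grip_force: 30.0
[[88, 307], [190, 358], [181, 240], [78, 191]]
[[547, 118], [190, 358], [181, 240], [546, 6]]
[0.58136805 0.00782149 0.07271284]
```

View pics/e1.png

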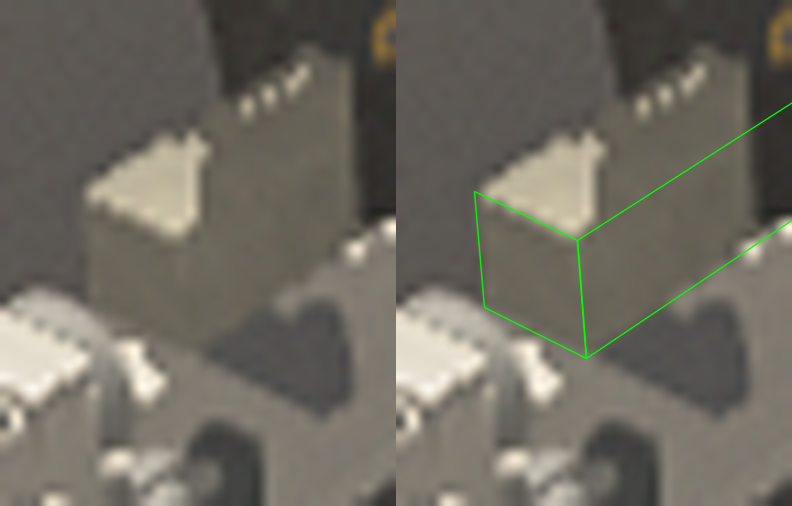

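The held prism shows the same offset (about 8 px right) as the supports. That is camera bias, so prism and saddle agree with each other. Lowering gently.

```bash
python3 -m pendant '[[0,0,0.004,0],[0,0,0.004,0],[0,0,0.003,0],[0,0,0.002,0],[0,0,0.001,0],[0,0,0.001,0],[0,0,0,0]]'
python3 -m pendant '[[0,0,0.001,0],[0,0,0.001,0],[0,0,0.0005,0],[0,0,0.0005,0],[0,0,0,0]]'; python3 to.py .5816 .008 .054 1.688
```

```text
time: 8.25
ee_pos: [0.5819, 0.0078, 0.0584]
eef_rot: [0.664, 0.748, -0.0, -0.0]
ft_force: [1.2, -0.3, -5.4]
width: 0.04
grip_force: 30.0
time: 8.67
ee_pos: [0.5819, 0.0078, 0.0555]
eef_rot: [0.664, 0.748, -0.0, 0.0]
ft_force: [-0.7, -0.5, -6.7]
width: 0.0394
grip_force: 30.0
shift mm [ 0.2 -0.2  1.5] turn 0.0008 th 1.6888 tilt [-0.0001 -0.0001] j7 -0.19 t 8.6667
```

```bash
python3 -m pendant '[[0,0,0.0005,0],[0,0,0.0005,0],[0,0,0.0003,0],[0,0,0,0]]';python3 -m pendant '[[0,0,0.0005,0],[0,0,0.0003,0],[0,0,0,0]]'
```

```text
time: 9.0
ee_pos: [0.582, 0.0078, 0.0546]
eef_rot: [0.664, 0.748, -0.0, 0.0]
ft_force: [-2.8, 0.2, 1.1]
width: 0.0399
grip_force: 30.0
time: 9.25
ee_pos: [0.582, 0.0078, 0.0546]
eef_rot: [0.664, 0.748, -0.0, 0.0]
ft_force: [-6.4, -0.7, 10.1]
width: 0.0397
grip_force: 30.0
```

```bash
python3 -m pendant '[[0,0,-0.0004,0],[0,0,-0.0004,0],[0,0,0,0]]';python3 -m pendant '[[0,0,0,0],[0,0,0,0],[0,0,0,0],[0,0,0,0],[0,0,0,0]]' 0.75
python3 -m pendant '[[0,0,-0.01,0],[0,0,-0.02,0],[0,0,-0.03,0],[0,0,-0.03,0],[0,0,-0.03,0],[0,0,-0.02,0],[0,0,0,0],[0,0,0,0]]'
python3 -m pendant '[[-0.04,-0.0,0,0],[-0.04,-0.0,0,0],[-0.04,-0.0,0,0],[-0.04,0,0,0],[-0.04,0,0,0],[-0.04,0,0,0],[-0.04,0,0,0],[0,0,0,0]]'
python3 - <<'E'
from h import *
from bench import r
d=r.camera("top");a=d["img"];cv2.imwrite("pics/f_top.png",a[:,:,::-1])
s=r.camera("side")["img"]
A=cv2.resize(a[155:215,215:355],(800,343),interpolation=cv2.INTER_CUBIC);C=cv2.resize(s[165:265,205:365],(400,250),interpolation=cv2.INTER_CUBIC)
o=np.zeros((600,800,3),np.uint8);o[:343]=A;o[345:595,:400]=C;cv2.imwrite("pics/f1.png",o[:,:,::-1])
for t in("knob_grip","prism"):print(t,[(round(q["score"],2),np.round(q["bbox"]).tolist()) for q in r.outline_of(t,"top")])
E
```

```text
time: 9.5
ee_pos: [0.582, 0.0078, 0.0546]
eef_rot: [0.664, 0.748, 0.0, 0.0]
ft_force: [-4.4, -1.2, 5.6]
width: 0.0396
grip_force: 30.0
time: 9.92
ee_pos: [0.5821, 0.0078, 0.0542]
eef_rot: [0.664, 0.748, 0.0, 0.0]
ft_force: [-0.2, -0.1, 0.3]
width: 0.0623
grip_force: 0.0
time: 10.58
ee_pos: [0.5826, 0.0079, 0.196]
eef_rot: [0.664, 0.748, 0.001, 0.001]
ft_force: [0.5, 0.3, 0.4]
width: 0.0653
grip_force: 0.0
time: 11.25
ee_pos: [0.6123, -0.2808, 0.1918]
eef_rot: [0.668, 0.744, -0.003, -0.0]
ft_force: [-0.9, -1.6, -0.4]
width: 0.0649
grip_force: 0.0
knob_grip [(0.71, [239.0, 184.0, 13.0, 13.0])]
prism [(0.92, [299.0, 178.0, 56.0, 19.0])]
```

View pics/f1.png

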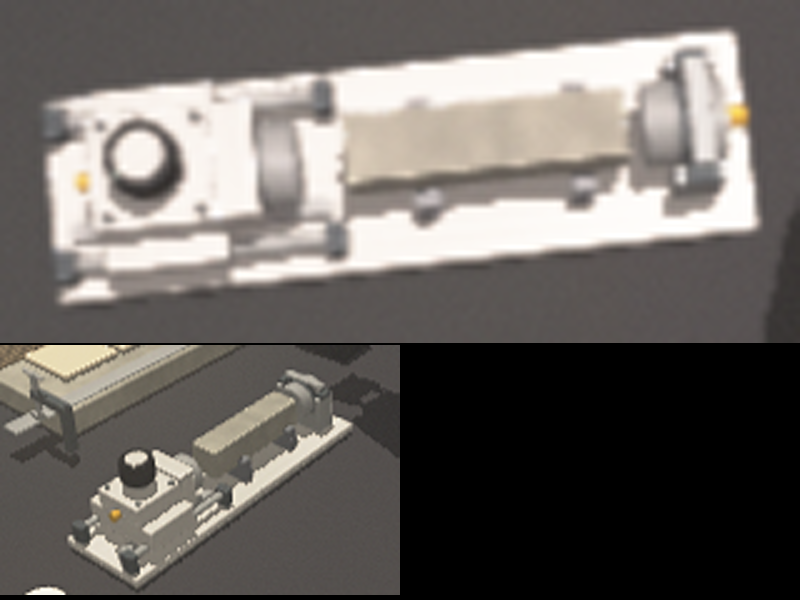

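Prism lies in the saddle, clear of both transducers (top crop: prism 345–630, travelling face ~300, fixed face ~640). Knob at raw (239,184). Now I locate the knob.

```bash
python3 - <<'E'
from h import *
from bench import r
p=[.5758,.0576,.117]
for c in("top","side"):
    d=r.camera(c);o=r.outline_of("knob_grip",c)[0];m=o["mask"]
    # restrict to dark pixels near mask, plus the mask itself
    v,u=np.nonzero(m);print(c,o["score"],m.sum(),u.min(),u.max(),v.min(),v.max())
    ks=[]
    # predicted silhouette bbox/centroid for knob at bench y
    from scipy.optimize import least_squares
    def f(q):
        t=np.linspace(0,6.28,60);P=np.vstack([np.c_[q[0]+.02*np.cos(t),q[1]+.02*np.sin(t),0*t+z] for z in(.09,.118)])
        h=cv2.convexHull(proj(d,P).astype(np.float32));M=cv2.moments(h);return [M["m10"]/M["m00"]-u.mean(),M["m01"]/M["m00"]-v.mean()]
    q=least_squares(f,[.565,.19],diff_step=1e-3).x
    k,s=np.cos(p[2]),np.sin(p[2]);e=q-p[:2];print(np.round(q,4),"bench x,y",np.round([k*e[0]+s*e[1],-s*e[0]+k*e[1]],4))
E
python3 to.py .56 .19 .19 1.688
```

```text
top 0.62 140 233 246 177 189
[0.5582 0.1917] bench x,y [-0.0018  0.1353]
side 0.48 174 253 266 207 221
[0.5603 0.191 ] bench x,y [1.000e-04 1.343e-01]
shift mm [4.621e+02 2.000e-01 4.400e+00] turn 0.0028 th 1.6908 tilt [0.     0.0002] j7 0.31 t 11.65
```

```bash
python3 -m pendant '[[0.04,0,0,0],[0.04,0,0,0],[0.04,0,0,0],[0.04,0,0,0],[0.04,0,0,0],[0.04,0,0,0],[0.04,0,0,0],[0.04,0,0,0]]' 1
python3 -m pendant '[[0.04,0,0,0],[0.04,0,0,0],[0.04,0,0,0],[0.022,0,0,0],[0,0,0,-0.12],[0,0,0,-0.12],[0,0,0,-0.12],[0,0,0,-0.12]]'
python3 -m pendant '[[0,0,0,-0.12],[0,0,0,-0.12],[0,0,0,-0.12],[0,0,0,-0.12],[0,0,0,-0.12],[0,0,0,-0.12],[0,0,0,-0.12],[0,0,0,-0.12]]'
python3 -m pendant '[[0,0,0.01,0],[0,0,0.01,0],[0,0,0.01,0],[0,0,0,0],[0,0,0,0]]'
python3 to.py .56 .1917 .101 3.13
```

```text
time: 12.32
ee_pos: [0.5764, 0.0499, 0.1947]
eef_rot: [0.664, 0.748, 0.0, 0.001]
ft_force: [0.9, 0.2, 0.8]
width: 0.0866
grip_force: 0.0
time: 12.98
ee_pos: [0.56, 0.1894, 0.1944]
eef_rot: [0.464, 0.886, -0.0, 0.0]
ft_force: [0.5, -0.3, 0.7]
width: 0.087
grip_force: 0.0
time: 13.65
ee_pos: [0.5601, 0.1891, 0.1945]
eef_rot: [0.003, 1.0, -0.0, 0.0]
ft_force: [0.9, 0.5, 0.1]
width: 0.0872
grip_force: 0.0
time: 14.07
ee_pos: [0.5599, 0.1884, 0.1632]
eef_rot: [0.007, 1.0, -0.0, -0.001]
ft_force: [0.8, 0.2, 0.3]
width: 0.087
grip_force: 0.0
shift mm [-0.1  3.3 62.2] turn -0.0027 th 3.1273 tilt [-0.0016 -0.0006] j7 0.88 t 14.0667
```

```bash
python3 -m pendant '[[0,0.0033,0.015,0],[0,0,0.015,0],[0,0,0.015,0],[0,0,0.01,0],[0,0,0.006,0],[0,0,0,0],[0,0,0,0]]'
python3 -m pendant '[[0,0,0,0],[0,0,0,0],[0,0,0,0],[0,0,0,0],[0,0,0,0],[0,0,0,0],[0,0,0,0],[0,0,0,0]]' 0.4 10
python3 -m pendant '[[0,0,0,0],[0,0,0,0],[0,0,0,0],[0,0,0,0]]' 0 10
python3 to.py .56 .1917 .101 3.13
```

```text
time: 14.65
ee_pos: [0.5606, 0.1921, 0.1034]
eef_rot: [0.006, 1.0, 0.0, 0.0]
ft_force: [-0.7, -1.0, 0.1]
width: 0.0869
grip_force: 0.0
time: 15.32
ee_pos: [0.5605, 0.193, 0.1034]
eef_rot: [0.006, 1.0, 0.001, 0.0]
ft_force: [2.7, 12.4, -5.2]
width: 0.0418
grip_force: 5.8
time: 15.65
ee_pos: [0.5605, 0.194, 0.1034]
eef_rot: [0.006, 1.0, 0.002, 0.0]
ft_force: [2.4, 7.6, -3.0]
width: 0.0399
grip_force: 10.0
shift mm [ 0.5 -2.4  2.4] turn 0.0004 th 3.1304 tilt [0.001  0.0032] j7 0.84 t 15.65
```

```bash
python3 -m pendant '[[0,0.0012,0,0],[0,0,0,0],[0,0,0,0],[0,0,0,0]]'; python3 -m pendant '[[0,0,0,0],[0,0,0,0],[0,0,0,0],[0,0,0,0]]' 0 45
python3 -c "
from bench import r;s=r.read_state();print(s['torque'],s['ee_pos'])"
```

```text
time: 15.98
ee_pos: [0.5605, 0.1941, 0.1034]
eef_rot: [0.006, 1.0, 0.001, 0.0]
ft_force: [1.4, 4.8, -1.0]
width: 0.0396
grip_force: 10.0
time: 16.32
ee_pos: [0.5605, 0.1941, 0.1034]
eef_rot: [0.006, 1.0, 0.001, 0.0]
ft_force: [1.1, 6.2, -0.7]
width: 0.0389
grip_force: 45.0
[ 1.2969989  -0.40798257 -0.07269709] [0.56051281 0.19410417 0.10342043]
```

```bash
cat > rows.py <<'E'
import numpy as np,sys
th=float(sys.argv[1]);n=int(sys.argv[2]);w=float(sys.argv[3])
for k in range(n):
    s=.117-np.pi/2-(th-w*k);print([round(.016*w*np.cos(s),5),round(-.016*w*np.sin(s),5),0,w],end=",")
E
python3 rows.py 3.13 24 .1
```

```text
[np.float64(-0.00021), np.float64(-0.00159), 0, 0.1],[np.float64(-0.00036), np.float64(-0.00156), 0, 0.1],[np.float64(-0.00052), np.float64(-0.00151), 0, 0.1],[np.float64(-0.00066), np.float64(-0.00146), 0, 0.1],[np.float64(-0.00081), np.float64(-0.00138), 0, 0.1],[np.float64(-0.00094), np.float64(-0.00129), 0, 0.1],[np.float64(-0.00107), np.float64(-0.00119), 0, 0.1],[np.float64(-0.00118), np.float64(-0.00108), 0, 0.1],[np.float64(-0.00128), np.float64(-0.00096), 0, 0.1],[np.float64(-0.00137), np.float64(-0.00083), 0, 0.1],[np.float64(-0.00145), np.float64(-0.00068), 0, 0.1],[np.float64(-0.00151), np.float64(-0.00054), 0, 0.1],[np.float64(-0.00155), np.float64(-0.00038), 0, 0.1],[np.float64(-0.00158), np.float64(-0.00023), 0, 0.1],[np.float64(-0.0016), np.float64(-7e-05), 0, 0.1],[np.float64(-0.0016), np.float64(9e-05), 0, 0.1],[np.float64(-0.00158), np.float64(0.00025), 0, 0.1],[np.float64(-0.00155), np.float64(0.00041), 0, 0.1],[np.float64(-0.0015), np.float64(0.00056), 0, 0.1],[np.float64(-0.00144), np.float64(0.00071), 0, 0.1],[np.float64(-0.00136), np.float64(0.00085), 0, 0.1],[np.float64(-0.00127), np.float64(0.00098), 0, 0.1],[np.float64(-0.00116), np.float64(0.0011), 0, 0.1],[np.float64(-0.00105), np.float64(0.00121), 0, 0.1],
```

```bash
cat > st.py <<'E'
from h import *;from bench import r
s=r.read_state();A=R.from_quat(s["eef_rot"]).as_matrix();e=s["ee_pos"][:2]-np.array([.5758,.0576]);k,q=np.cos(.117),np.sin(.117)
print("  th",round(np.arctan2(A[1,0],A[0,0]),4),"bench xy",np.round([k*e[0]+q*e[1],-q*e[0]+k*e[1]],4),"tq",np.round(s["torque"],3),"f",np.round(s["ft_force"],1),"j7tau",round(s["joint_torque"][6],3),"j7",round(s["joint_positions"][6],2),"t",round(s["time"],2))
E
python3 -m pendant '[[-0.0002,0.0002,0,0.1],[-0.0004,-0.0016,0,0.1],[-0.0005,-0.0015,0,0.1],[-0.0007,-0.0015,0,0.1]]' >/dev/null; python3 st.py
python3 -m pendant '[[-0.0008,-0.0014,0,0.1],[-0.0009,-0.0013,0,0.1],[-0.0011,-0.0012,0,0.1],[-0.0012,-0.0011,0,0.1]]'>/dev/null; python3 st.py
python3 -m pendant '[[-0.0013,-0.001,0,0.1],[-0.0014,-0.0008,0,0.1],[-0.0014,-0.0007,0,0.1],[-0.0015,-0.0005,0,0.1]]'; python3 st.py
```

```text
th 2.7239 bench xy [0.0006 0.1304] tq [-0.515  0.407  0.5  ] f [-2.8 -2.6  4.3] j7tau 1.725 j7 0.47 t 16.65
  th 2.3237 bench xy [1.000e-04 1.235e-01] tq [-0.999  1.024  0.474] f [-3.8 -4.2  6.6] j7tau 1.703 j7 0.11 t 16.98
time: 17.32
ee_pos: [0.5617, 0.1735, 0.1033]
eef_rot: [0.572, 0.82, -0.002, -0.0]
ft_force: [-9.1, -7.6, 10.4]
width: 0.0388
grip_force: 45.0
  th 1.9235 bench xy [-0.0005  0.1167] tq [-1.395  1.816  0.527] f [-9.1 -7.6 10.4] j7tau 1.691 j7 -0.25 t 17.32
```

```bash
python3 -m pendant '[[-0.0022,-0.0017,-0.001,0.1],[-0.0022,-0.0015,-0.001,0.1]]'>/dev/null; python3 st.py
python3 -m pendant '[[-0.0016,-0.0001,0,0.1],[-0.0016,0.0001,0,0.1]]'>/dev/null; python3 st.py
python3 -m pendant '[[-0.0008,0.0001,0,0.05],[-0.0008,0.0002,0,0.05],[-0.0008,0.0002,0,0.05]]'; python3 st.py
```

```text
th 1.7242 bench xy [-0.0012  0.1133] tq [ 1.896 -3.86   0.313] f [ 16.5   9.7 -31.2] j7tau 1.891 j7 -0.42 t 17.48
  th 1.5242 bench xy [-0.0014  0.1101] tq [ 0.861 -1.898  0.422] f [  7.8   4.3 -16.9] j7tau 1.884 j7 -0.61 t 17.65
time: 17.9
ee_pos: [0.5615, 0.1645, 0.1035]
eef_rot: [0.772, 0.635, -0.0, -0.0]
ft_force: [6.5, 4.2, -15.4]
width: 0.0389
grip_force: 45.0
  th 1.377 bench xy [-0.0017  0.1078] tq [ 0.892 -1.609  0.436] f [  6.5   4.2 -15.4] j7tau 0.665 j7 -0.74 t 17.9
```

```bash
python3 -m pendant '[[-0.0007,0.0006,0.0005,0.05],[-0.0007,0.0005,0.0003,0.05]]'>/dev/null; python3 st.py
python3 -m pendant '[[-0.0007,0.0003,0,0.05],[-0.0007,0.0004,0,0.05]]'>/dev/null; python3 st.py
python3 -m pendant '[[-0.0007,0.0004,0,0.05],[-0.0007,0.0004,0,0.05]]'>/dev/null; python3 st.py; python3 rows.py 1.077 8 .05
```

```text
th 1.2772 bench xy [-0.0018  0.1063] tq [0.39  0.328 0.49 ] f [-1.5  0.8 -2. ] j7tau 0.659 j7 -0.83 t 18.07
  th 1.1773 bench xy [-0.0019  0.1048] tq [0.475 0.192 0.476] f [-0.2  1.2 -5. ] j7tau 0.661 j7 -0.92 t 18.23
  th 1.0774 bench xy [-0.0021  0.1033] tq [0.547 0.309 0.486] f [-1.7  1.8 -5.1] j7tau 0.667 j7 -1.01 t 18.4
[np.float64(-0.00066), np.float64(0.00046), 0, 0.05],[np.float64(-0.00063), np.float64(0.00049), 0, 0.05],[np.float64(-0.00061), np.float64(0.00052), 0, 0.05],[np.float64(-0.00058), np.float64(0.00055), 0, 0.05],[np.float64(-0.00055), np.float64(0.00058), 0, 0.05],[np.float64(-0.00052), np.float64(0.00061), 0, 0.05],[np.float64(-0.00049), np.float64(0.00063), 0, 0.05],[np.float64(-0.00046), np.float64(0.00066), 0, 0.05],
```

```bash
python3 -m pendant '[[-0.0005,0.0004,0,0.04]]'>/dev/null; python3 st.py
python3 -m pendant '[[-0.0005,0.0004,0,0.04]]'>/dev/null; python3 st.py
python3 -m pendant '[[-0.0005,0.0004,0,0.04]]'>/dev/null; python3 st.py
```

```text
th 1.0373 bench xy [-0.0022  0.1028] tq [0.498 0.426 0.504] f [-2.6  1.7 -4.2] j7tau 0.236 j7 -1.05 t 18.48
  th 0.9979 bench xy [-0.0022  0.1021] tq [0.54  0.485 0.469] f [-2.5  1.9 -3.3] j7tau 0.395 j7 -1.09 t 18.57
  th 0.958 bench xy [-0.0023  0.1015] tq [0.525 0.535 0.471] f [-2.6  2.  -4. ] j7tau 0.437 j7 -1.12 t 18.65
```

```bash
python3 -m pendant '[[-0.0005,0.0004,0,0.04]]'>/dev/null; python3 st.py
python3 -m pendant '[[-0.0005,0.0004,0,0.04]]'>/dev/null; python3 st.py
python3 - <<'E'
from h import *
from bench import r
s=r.camera("side")["img"];t=r.camera("top")["img"]
A=cv2.resize(s[165:245,250:350],(625,500),interpolation=cv2.INTER_CUBIC)
cv2.imwrite("pics/g1.png",A[:,:,::-1])
E
```

```text
th 0.9181 bench xy [-0.0023  0.101 ] tq [0.508 0.532 0.458] f [-2.2  3.1 -3.5] j7tau 0.444 j7 -1.16 t 18.73
  th 0.8782 bench xy [-0.0024  0.1004] tq [0.661 0.488 0.477] f [-2.3  1.6 -4.6] j7tau 0.447 j7 -1.2 t 18.82
```

View pics/g1.png

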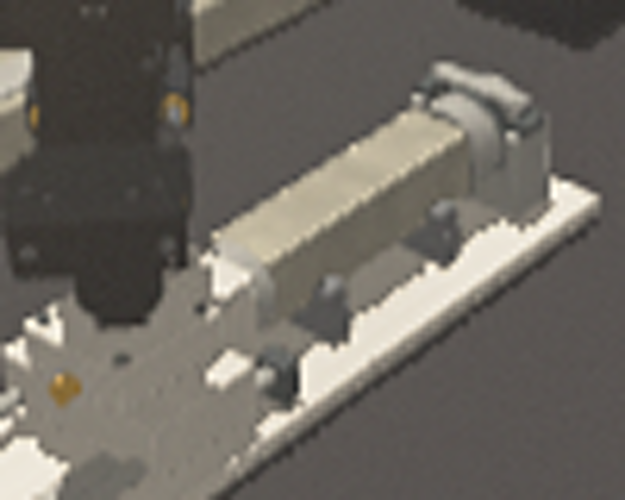

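Prism is nearly home: its far end is at (468,150) close to the fixed can, with the travelling can at its near end. Continuing in small steps.

```bash
python3 -m pendant '[[-0.0004,0.0005,0,0.04]]'>/dev/null; python3 st.py
python3 -m pendant '[[-0.0004,0.0005,0,0.04]]'>/dev/null; python3 st.py
```

```text
th 0.8419 bench xy [-0.0024  0.0998] tq [0.687 1.058 0.463] f [-4.8  1.5 -5. ] j7tau 1.078 j7 -1.23 t 19.0
  th 0.8 bench xy [-0.0024  0.0993] tq [0.72  1.08  0.467] f [-5.7  2.6 -4. ] j7tau 0.555 j7 -1.27 t 19.08
```

```bash
python3 -m pendant '[[-0.0004,0.0005,0,0.04]]'>/dev/null; python3 st.py
```

```text
th 0.7599 bench xy [-0.0025  0.0987] tq [0.778 1.048 0.583] f [-5.7  3.2 -4.1] j7tau 0.329 j7 -1.3 t 19.17
```

```bash
python3 -m pendant '[[-0.0002,0.0002,0,0.02]]'>/dev/null; python3 st.py;python3 -c "
import time
from bench import r
for i in range(3): r.camera('top');s=r.read_state();print(s['torque'][2])"
```

```text
th 0.7396 bench xy [-0.0025  0.0984] tq [0.741 1.022 0.649] f [-5.6  3.5 -4.8] j7tau -0.59 j7 -1.32 t 19.25
0.49276183403214197
0.42811550994678543
0.363647995388598
```

```bash
python3 -m pendant '[[-0.0001,0.0001,0,0.01]]'>/dev/null; python3 st.py
python3 -m pendant '[[-0.0001,0.0001,0,0.01]]'>/dev/null; python3 st.py
```

```text
th 0.732 bench xy [-0.0025  0.0983] tq [0.72  1.024 0.643] f [-4.5  3.4 -5.3] j7tau -0.267 j7 -1.33 t 19.48
  th 0.7216 bench xy [-0.0025  0.0982] tq [0.715 0.982 0.687] f [-4.4  2.8 -4.5] j7tau -0.408 j7 -1.34 t 19.57
```

```bash
python3 -m pendant '[[0,0,0,0],[0,0,0,0],[0,0,0,0],[0,0,0,0],[0,0,0,0],[0,0,0,0]]' 1; python3 st.py
python3 -m pendant '[[0,0,-0.01,0],[0,0,-0.02,0],[0,0,-0.03,0],[0,0,-0.03,0],[0,0,-0.03,0],[0,0,-0.03,0],[0,0,0,0],[0,0,0,0]]'
python3 -m pendant '[[0.025,-0.025,0,0],[0.025,-0.025,0,0],[0.025,-0.025,0,0],[0.025,-0.025,0,0],[0,0,0,0],[0,0,0,0]]'; python3 st.py
python3 - <<'E'
from h import *
from bench import r
for c in("top","side"):
    d=r.camera(c);cv2.imwrite(f"pics/z_{c}.png",d["img"][:,:,::-1])
    for t in("prism","timer","jar","weight","knob_grip"):
        print(c,t,[(round(o["score"],2),np.round(o["bbox"]).tolist()) for o in r.outline_of(t,c)][:2])
s=r.camera("side")["img"];t=r.camera("top")["img"]
o=np.zeros((600,800,3),np.uint8);o[:290]=cv2.resize(t[150:220,200:393],(800,290));o[300:600,:480]=cv2.resize(s[165:265,205:365],(480,300));cv2.imwrite("pics/z1.png",o[:,:,::-1])
E
```

```text
time: 20.07
ee_pos: [0.5637, 0.1542, 0.1046]
eef_rot: [0.936, 0.352, 0.0, 0.0]
ft_force: [-0.1, -0.0, 0.2]
width: 0.0714
grip_force: 0.0
  th 0.7187 bench xy [-0.0007  0.0974] tq [-0.004  0.047 -0.006] f [-0.1 -0.   0.2] j7tau 0.007 j7 -1.34 t 20.07
time: 20.73
ee_pos: [0.5643, 0.1548, 0.2571]
eef_rot: [0.936, 0.352, 0.002, 0.0]
ft_force: [-1.0, -0.0, -1.6]
width: 0.0868
grip_force: 0.0
time: 21.23
ee_pos: [0.5714, 0.298, 0.2529]
eef_rot: [0.935, 0.354, -0.001, -0.0]
ft_force: [0.8, -0.6, -0.9]
width: 0.0868
grip_force: 0.0
  th 0.7232 bench xy [0.0237 0.2393] tq [-0.038 -0.039 -0.006] f [ 0.8 -0.6 -0.9] j7tau -0.306 j7 -1.54 t 21.23
top prism [(0.95, [302.0, 177.0, 54.0, 20.0]), (0.84, [418.0, 276.0, 31.0, 56.0])]
top timer []
top jar [(0.43, [284.0, 184.0, 125.0, 45.0])]
top weight [(0.71, [397.0, 138.0, 24.0, 35.0])]
top knob_grip [(0.55, [252.0, 181.0, 15.0, 14.0])]
side prism [(0.91, [307.0, 199.0, 38.0, 34.0]), (0.87, [386.0, 164.0, 29.0, 24.0])]
side timer [(0.92, [255.0, 304.0, 28.0, 24.0])]
side jar [(0.77, [225.0, 276.0, 23.0, 24.0]), (0.7, [338.0, 152.0, 34.0, 35.0])]
side weight [(0.39, [224.0, 276.0, 23.0, 24.0])]
side knob_grip [(0.77, [270.0, 210.0, 17.0, 15.0])]
```

View pics/z1.png

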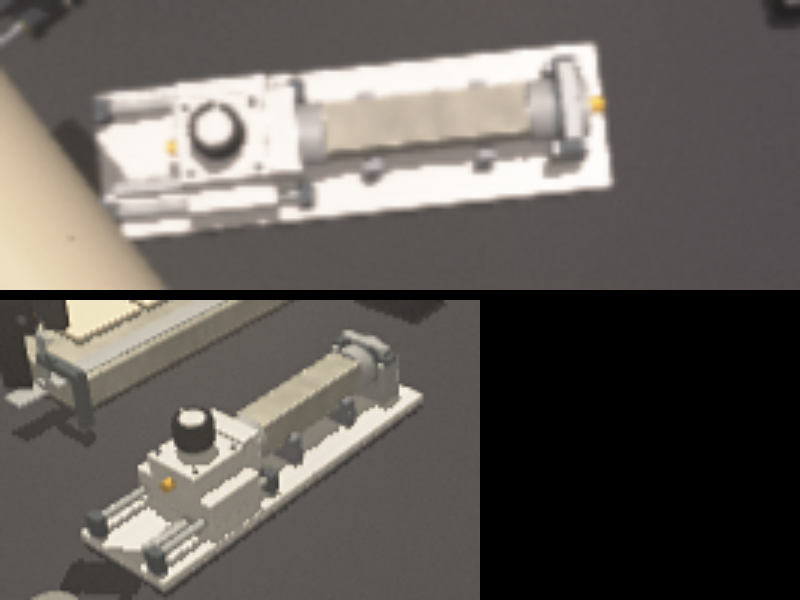

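The prism (330–530 in the top crop) sits between both cans with no gap at either end, and the bystanders have not moved. Handing in.

```bash
python3 -m pendant '[[0,0,0,0],[0,0,0,0]]' >/dev/null; python3 -c "
from bench import r;print(r.close_job())"
```

```text
the job is handed in; nothing more can be done
None
```

I laid the prism in the saddle, turned the feed knob until the travelling transducer had pushed it home on the fixed one, let go and handed the job in; I estimate the pressing force at about 13–15 N from knob torque and angle, not from a direct measurement, and the hand-in returned no verdict.

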